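Hold the belt tensioner wound for fitting a belt

TASK

Of the two spring-loaded belt tensioners on the worktop, only one carries its steel bearing; the other is out of use, with a red cap on its spigot. On the tensioner with the bearing, swing the cage arm (the brass post is its handle) round towards the unit's front against its spring until it is fully wound against its stop, and finish while still holding it there with the fingers, so that a belt can be fitted. Leave the other tensioner's arm at rest, the bearing and the cap in their places, and the jar, bottle and spool standing where they are.

Things in the scene. Friction and masses are not known exactly. Their poses are not given: they have to be found in the camera images.
- left_unit: the left of two identical belt tensioners fixed on the worktop, turned up to 17 degrees. Grey base 105 x 170 x 10 mm (x -56 to 49, y -63 to 107). Origin: on the cage arm's vertical pivot axis, at worktop height; z up, -x is its front. Blue hanger behind and over the pivot, to z = 70 mm; rest stop (black tip) and wound stop (red tip) are pins to z = 48 mm, 49 mm from the axis
- left_cage (a joint): left cage arm angle, rad: 0 at rest stop, 1.20 wound to its stop (both rigid). Dark steel, 26 mm wide, z = 32 to 51 mm, brass post at its end. In the unit's frame it points to -y at 0 and, growing, turns clockwise seen from above to the front -x (post at x = -103, y = -40 mm at 1.20). Spring back to 0: 0.44 N m at 0, 0.9 at 1.20, so 4 to 8 N at the post; returns if let go
- left_post (a point): centre of the top of the upright round brass post at the outer end of the left unit's cage arm: 14 mm diameter, 40 mm tall, from z = 51 mm to z = 91 mm above the worktop (this point at 91 mm), 110 mm from the pivot axis, clear all round; moves with the cage
- left_pivot (a point): point on the vertical pivot axis of the left unit's cage arm, 70 mm above the worktop, at the top of the blue hanger
- left_seat (a point): centre of the left unit's round aluminium seat, top face 14 mm above the worktop, 70 mm from the pivot on the unit's +y side; a 19 mm spigot, 12 mm tall, stands on it. Carries either the bearing or the red cap
- right_unit: the right of two identical belt tensioners fixed on the worktop, turned up to 17 degrees. Grey base 105 x 170 x 10 mm (x -56 to 49, y -63 to 107). Origin: on the cage arm's vertical pivot axis, at worktop height; z up, -x is its front. Blue hanger behind and over the pivot, to z = 70 mm; rest stop (black tip) and wound stop (red tip) are pins to z = 48 mm, 49 mm from the axis
- right_cage (a joint): right cage arm angle, rad: 0 at rest stop, 1.20 wound to its stop (both rigid). Dark steel, 26 mm wide, z = 32 to 51 mm, brass post at its end. In the unit's frame it points to -y at 0 and, growing, turns clockwise seen from above to the front -x (post at x = -103, y = -40 mm at 1.20). Spring back to 0: 0.44 N m at 0, 0.9 at 1.20, so 4 to 8 N at the post; returns if let go
- right_post (a point): centre of the top of the upright round brass post at the outer end of the right unit's cage arm: 14 mm diameter, 40 mm tall, from z = 51 mm to z = 91 mm above the worktop (this point at 91 mm), 110 mm from the pivot axis, clear all round; moves with the cage
- right_pivot (a point): point on the vertical pivot axis of the right unit's cage arm, 70 mm above the worktop, at the top of the blue hanger
- right_seat (a point): centre of the right unit's round aluminium seat, top face 14 mm above the worktop, 70 mm from the pivot on the unit's +y side; a 19 mm spigot, 12 mm tall, stands on it. Carries either the bearing or the red cap
- bearing: steel ball bearing ring, 47 mm across, 14 mm thick, bore 24 mm, lying loose over the spigot of one of the two units (left or right, differs each time); origin at the centre of its underside
- red_cap: red plastic blanking cap, 44 mm across, 18 mm tall, loose over the spigot of the other unit; origin at the centre of its underside
- jar: flux jar with black lid, 54 mm across, 58 mm tall, standing loose behind and between the units; origin at the centre of its underside
- bottle: brown oil bottle with red spout, 36 mm across, 92 mm tall, standing loose to the right of the right unit; origin at the centre of its underside
- spool: spool of solder wire with black flanges, 38 mm across, 28 mm tall, standing loose in front of the left unit; origin at the centre of its underside
There are look-alikes about, which are no part of the job. Of the things that look like the spool, take the one that is farthest from the robot's base at the start.

How it is judged:
By the outcome, as a careful person would: the job done as asked, in the order asked, and still so for the second after the job is handed in, while the arm keeps its last pose, push and grip.
It also fails if it takes over 32 s, if anything falls off the work surface, if the arm or the gripper's body presses on something with over 40 N, if the wrist force passes 120 N, or if a joint passes its speed limit or range.

ROBOT

A 7-joint arm with a two-finger parallel gripper is mounted at the origin on a cart in front of the work surface, level with it; the furniture and walls round the work are solid. World frame = base frame: x ahead of the robot, y to its left, z up, the work surface at z = 0. Lengths are in m, angles in rad, forces in N, time in s.
With the tool pointing down it reaches from about 0.425 to 0.825 m from the base axis. Payload 3.6 kg.
Tool frame: the origin (TCP) lies midway between the tips of the shut fingers; the grasp point (between the pads) lies grip_depth behind it (grip_depth is the distance from the TCP to the grasp point, in m); z points along the fingers, y is the line along which they close (so a half turn about z gives the same grasp; the last joint's range is limited). The gripper opens to 93 mm and grips with 3 to 60 N. Pads are 15 mm wide; open, the fingers measure 128 mm over their backs; the gripper's body (75 mm by 188 mm) begins 65 mm behind the grasp point.
Start: joints at [-1.319, 0.615, -0.013, 1.423, 0.008, 1.103, -0.04], TCP at [0.178, 0.625, 0.219] pointing down, gripper open.
Joint ranges: [-3.12, 3.12], [-0.3, 2.06], [-1.34, 1.32], [0.26, 2.42], [-1.36, 4.5], [0.01, 1.98], [-2.84, 2.84]. Speed limits (rad/s): [2.79, 2.79, 3.14, 3.14, 3.14, 3.14, 3.14].

INTERFACE

Orientations are given as a 3x3 rotation matrix whose columns are the frame's x, y, z axes.
In Python, from plant import get_obs, capture, job_done, grip_depth gives the robot as it stands.
- The arm moves only by the shell command python3 -m creep 'ROWS'. ROWS is JSON, a list of rows, each a list of 7 numbers: the shift along the tool's x, y, z scaled (see below), then the turn, a rotation vector about the tool's x, y, z scaled (see below), then the opening, from -1 (shut) to 1 (fully open). A call has 1 to 12 rows; each row is the pose to reach, as a shift and turn from the pose commanded when the call began, along the tool's axes at that moment, turning the shorter way round; what a row does not reach only later rows make up. The controller multiplies each number of a shift by 200 mm and each number of a turn by pi rad. A row lasts 1/12 s, in which the tool goes at most 41.7 mm and 7.16 degrees, less where a joint would pass 70% of its speed; a pose out of reach is approached as far as the arm can. A call with a number of a shift or a turn outside -1 to 1 is refused whole. A call with a gripper value outside its range is refused whole. The fingers move at their own pace and stop on an object; the grip force is fixed at half the most. Time passes only in rows, so rows that repeat a pose let the fingers close. It gives the time, the measured TCP pose, the force, the opening and the grip force at its end, in the units of the state.
- get_obs(): the state, without advancing time (a new reading comes with each control period).
- capture(name): name is "scene" or "top"; returns a dict with "color" (400x640x3 uint8, red, green, blue), "vfov" (degrees; the focal length in pixels is half the picture's height over the tangent of half this angle, whatever the lens; pixels are square), "cx", "cy" (the principal point, pixels), "D" ([k1, k2, p1, p2, k3] as OpenCV has them; the pictures are not rectified), "rvec" (rotation vector, rad) and "tvec" (3), from world to camera coordinates, as OpenCV has them. Camera axes: x right, y down, z forward; pixel columns grow to the right and rows downward; lengths in m; the calibration is good to about 2 mm. A picture is of the moment at which its call begins. There is no depth.
- job_done(): hands the job in; it is judged then, once.
The state is a dict: "time": time; "joint_pos": joint angles; "joint_vel": joint speeds; "tau": joint torques, N m; "tcp_pos": TCP position; "eef_rot": TCP orientation; "force": force on the tool from outside, world axes, zero at the start; "wrist_torque": the same for the moment, N m; "grip_width": opening from 0.0 (shut) to 1.0 (fully open); "grip_force": force on a finger pad.
Only numpy, scipy, OpenCV 4.12 (cv2) and the standard library are available. Lean on these libraries where they do the work, as an engineer would, in place of code of your own. Each camera call takes 0.05 s, during which the arm holds its last target. There are 200 camera calls.

## Working session

There is one attempt and no reset: what is moved stays moved. The work goes in short steps, Python scripts to look and compute and a shell command to move; the robot and the scene stay as the last step left them, time stands still between calls to the robot, and variables do not carry over. Pictures are saved under pics/ and viewed, at most 10 in all, crops included, and the job is handed in when it is done.

```bash
mkdir -p pics; cat > h.py <<'E'
import numpy as np, cv2
from plant import get_obs, capture, job_done, grip_depth
def cam(c):
    f=c["color"].shape[0]/2/np.tan(np.radians(c["vfov"])/2)
    K=np.array([[f,0,c["cx"]],[0,f,c["cy"]],[0,0,1.]])
    return K,np.array(c["D"],float),np.array(c["rvec"],float),np.array(c["tvec"],float)
def ray(c,px,z):
    K,D,r,t=cam(c); R=cv2.Rodrigues(r)[0]
    u=cv2.undistortPoints(np.array([[px]],float),K,D)[0,0]
    d=R.T@np.array([u[0],u[1],1]); o=-R.T@t
    return o+d*(z-o[2])/d[2]
def proj(c,P):
    K,D,r,t=cam(c); return cv2.projectPoints(np.array(P,float).reshape(-1,3),r,t,K,D)[0][:,0]
def save(c,n): cv2.imwrite("pics/"+n+".png",c["color"][:,:,::-1])
E
python3 - <<'E'
from h import *
import pickle
d={}
for n in("scene","top"):
    d[n]=capture(n); save(d[n],n)
pickle.dump(d,open("d.pkl","wb"))
o=get_obs(); print(o["tcp_pos"],o["eef_rot"],o["grip_width"],grip_depth,o["time"],o["force"])
E
```

```text
[0.17805437 0.62441422 0.21759946] [[-9.61676857e-01  2.74184779e-01 -5.74030913e-04]
 [ 2.74185375e-01  9.61674321e-01 -2.20934419e-03]
 [-5.37377604e-05 -2.28206606e-03 -9.99997395e-01]] 1.0014511646398698 0.0188 0.1 [0.85759173 0.48895812 0.39981975]
```

View pics/top.png

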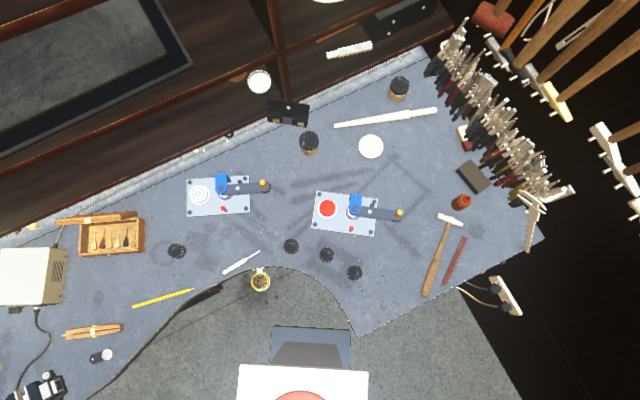

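View pics/scene.png

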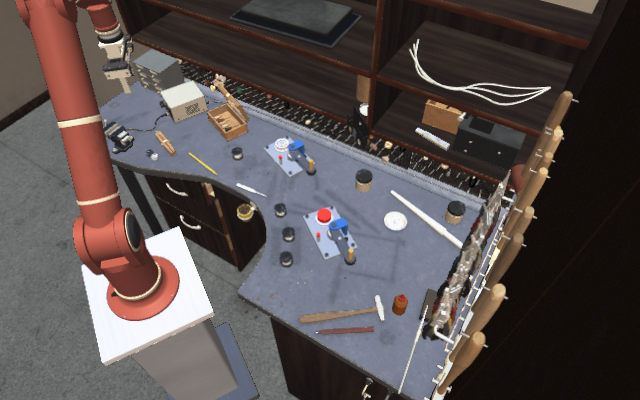

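The top view shows a silver ring on the left unit at (200,194) and a red cap on the right unit at (327,208). The left brass post is at (266,186). There are four spool-like things, at (177,251), (291,246), (327,255) and (354,273). The one at (177,251) looks farthest from the base and sits in front of the left unit. I'll confirm this with a crop and measure it.

```bash
python3 - <<'E'
from h import *
import pickle
d=pickle.load(open("d.pkl","rb"))
t,s=d["top"],d["scene"]
a=cv2.resize(t["color"][150:290,150:310],None,fx=3.5,fy=3.5,interpolation=cv2.INTER_CUBIC)
b=cv2.resize(s["color"][125:195,225:325],None,fx=2.3,fy=2.3,interpolation=cv2.INTER_CUBIC)
im=np.zeros((490,795,3),np.uint8); im[:,:560]=a; im[:b.shape[0],562:562+b.shape[1]]=b
cv2.imwrite("pics/crop.png",im[:,:,::-1])
for n,p,z in[("L ring",(200,194),.028),("cap",(327,208),.032),("Lpost",(266,186),.091),("Rpost",(400,214),.091),("sp",(177,251),.028),("sp",(291,246),.028),("sp",(327,255),.028),("sp",(354,273),.028),("jar",(309,141),.058)]:
    P=ray(t,p,z); print(n,P.round(3),np.hypot(*P[:2]).round(3))
for n,lo,hi in[("blue",(105,150,80),(120,255,255)),("brass",(15,130,90),(28,255,255))]:
  for k,c,(x0,y0,x1,y1) in(("top",t,(180,165,280,220)),("scene",s,(260,130,325,185))):
    m=cv2.inRange(cv2.cvtColor(c["color"],cv2.COLOR_RGB2HSV),lo,hi); q=np.zeros_like(m); q[y0:y1,x0:x1]=m[y0:y1,x0:x1]
    N,_,st,ce=cv2.connectedComponentsWithStats(q)
    print(n,k,[(st[i].tolist(),ce[i].round(1).tolist()) for i in range(1,N) if st[i,4]>8])
E
```

```text
L ring [0.572 0.3   0.028] 0.646
cap [ 0.551 -0.04   0.032] 0.553
Lpost [0.587 0.116 0.091] 0.598
Rpost [ 0.533 -0.221  0.091] 0.577
sp [0.418 0.34  0.028] 0.539
sp [0.446 0.048 0.028] 0.449
sp [ 0.428 -0.047  0.028] 0.431
sp [ 0.386 -0.118  0.028] 0.404
jar [0.726 0.017 0.058] 0.726
blue top [([215, 174, 12, 20, 171], [221.0, 182.0])]
blue scene [([289, 140, 15, 14, 102], [297.6, 145.9])]
brass top [([260, 180, 6, 8, 33], [262.7, 183.7])]
brass scene [([309, 161, 4, 9, 24], [310.8, 165.1])]
```

View pics/crop.png

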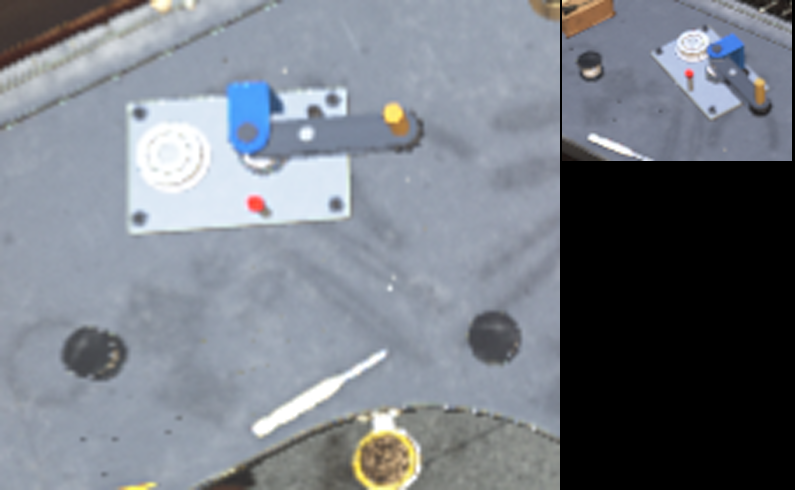

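The crop confirms it: the ring with an open bore and spigot is on the left unit, with the red cap on the other. The left post top is at top pixel (262.3,182.3), the pivot at (220.9,187.7), and the red wound stop sits to the front. The spool at (177,251) is the real one, and it stands far from the arm's sweep.

```bash
python3 - <<'E'
from h import *
import pickle
d=pickle.load(open("d.pkl","rb")); t,s=d["top"],d["scene"]
P=ray(t,(262.3,182.3),.091); V=ray(t,(220.9,187.7),.070); S=ray(t,(150+172/3.5,150+155/3.5),.028)
print("post",P,"pivot",V,"dist",np.hypot(*(P-V)[:2]),"seat",S,"d",np.hypot(*(S-V)[:2]))
print("scene check post top px",proj(s,[P,V]))
c=[ray(t,(150+x/3.5,150+y/3.5),.010) for x,y in((127,103),(348,90),(350,217),(128,234))]
print(np.array(c).round(3))
u=(c[0]-c[1])+(c[3]-c[2]); print("base y-axis yaw",np.degrees(np.arctan2(-u[0],u[1])))
u=V-P; print("yaw post",np.degrees(np.arctan2(-u[0],u[1])))
u=S-P; print("yaw seat-post",np.degrees(np.arctan2(-u[0],u[1])))
E
```

```text
post [0.59563212 0.12618984 0.091     ] pivot [0.58127614 0.23438489 0.07      ] dist 0.10914331546336138 seat [0.5707553  0.30196372 0.028     ] d 0.06839288260115757
scene check post top px [[310.89344688 161.3203137 ]
 [292.30153565 146.56030713]]
[[0.615 0.348 0.01 ]
 [0.635 0.177 0.01 ]
 [0.534 0.166 0.01 ]
 [0.511 0.334 0.01 ]]
base y-axis yaw 7.15929793199092
yaw post 7.558206994399134
yaw seat-post 8.05542422883782
```

Both views agree: the pivot is at (0.581, 0.234), the yaw is about 7.6° and the post is at (0.596, 0.126). I'll fly over at the present height, then turn the tool.

```bash
python3 -m creep '[[-0.9,-0.61,0,0,0,0,1],[-0.9,-0.61,0,0,0,0,1],[-0.9,-0.61,0,0,0,0,1],[-0.9,-0.61,0,0,0,0,1],[-0.9,-0.61,0,0,0,0,1],[-0.9,-0.61,0,0,0,0,1],[-0.9,-0.61,0,0,0,0,1]]'
python3 -m creep '[[-0.9,-0.61,0,0,0,0,1],[-0.9,-0.61,0,0,0,0,1],[-0.9,-0.61,0,0,0,0,1],[-0.9,-0.61,0,0,0,0,1],[-0.9,-0.61,0,0,0,0,1],[-0.9,-0.61,0,0,0,0,1],[-0.9,-0.61,0,0,0,0,1]]'
python3 -m creep '[[-0.9,-0.61,0,0,0,0.5,1],[-0.9,-0.61,0,0,0,0.5,1],[-0.9,-0.61,0,0,0,0.5,1],[-0.9,-0.61,0,0,0,0.5,1],[-0.9,-0.61,0,0,0,0.5,1],[-0.9,-0.61,0,0,0,0.5,1],[-0.9,-0.61,0,0,0,0.5,1],[-0.9,-0.61,0,0,0,0.5,1],[-0.9,-0.61,0,0,0,0.5,1],[-0.9,-0.61,0,0,0,0.5,1],[-0.9,-0.61,0,0,0,0.5,1],[-0.9,-0.61,0,0,0,0.5,1]]'
cat >> h.py <<'E'
def need(P,ydeg):
    o=get_obs(); R=np.array(o["eef_rot"]); p=np.array(o["tcp_pos"]); y=R[:,1]
    a=(np.degrees(np.arctan2(y[1],y[0]))-ydeg+90)%180-90
    print("t",o["time"],"tcp",p.round(4),"z",R[:,2].round(3),"turn/pi",round(a/180,4),"shift/.2",(R.T@(np.array(P)-p)/.2).round(4),"j",np.round(o["joint_pos"],2),"F",np.round(o["force"],1))
E
python3 - <<'E'
from h import *
need([.596,.126,.058],-25)
save(capture("top"),"t2")
im=cv2.imread("pics/t2.png")[130:290,170:330]; cv2.imwrite("pics/t2c.png",cv2.resize(im,None,fx=3.5,fy=3.5,interpolation=2))
E
```

```text
time: 0.68
tcp_pos: [0.3216, 0.4543, 0.2185]
eef_rot: [[-0.959, 0.283, 0.001], [0.283, 0.959, -0.003], [-0.002, -0.002, -1.0]]
force: [-0.8, 0.9, 0.2]
grip_width: 0.998
grip_force: 0.0
time: 1.27
tcp_pos: [0.4595, 0.2897, 0.2183]
eef_rot: [[-0.96, 0.28, 0.001], [0.28, 0.96, -0.001], [-0.001, -0.001, -1.0]]
force: [-0.7, -0.4, -0.2]
grip_width: 1.002
grip_force: 0.0
time: 2.27
tcp_pos: [0.5961, 0.1306, 0.2179]
eef_rot: [[0.205, 0.979, -0.002], [0.979, -0.205, 0.003], [0.003, -0.002, -1.0]]
force: [1.0, 0.1, 0.3]
grip_width: 1.001
grip_force: 0.0
t 2.2667 tcp [0.5961 0.1306 0.2179] z [-0.002  0.003 -1.   ] turn/pi 0.0731 shift/.2 [-0.0244  0.0061  0.7993] j [-0.51  0.58  0.44  1.56 -0.28  1.07 -0.21] F [1.  0.1 0.3]
```

```bash
python3 -m creep '[[-0.02,0.01,0.2,0,0,0.04,1],[-0.02,0.01,0.35,0,0,0.07,1],[-0.02,0.01,0.5,0,0,0.07,1],[-0.02,0.01,0.65,0,0,0.07,1],[-0.02,0.01,0.75,0,0,0.07,1],[-0.02,0.01,0.8,0,0,0.07,1],[-0.02,0.01,0.8,0,0,0.07,1]]'
python3 - <<'E'
from h import *
need([.596,.126,.058],-25)
s=capture("scene"); t=capture("top")
a=cv2.resize(s["color"][105:205,240:370],None,fx=3,fy=3,interpolation=2); b=cv2.resize(t["color"][140:240,200:330],None,fx=3,fy=3,interpolation=2)
cv2.imwrite("pics/g.png",np.hstack([a,b])[:,:,::-1])
E
```

```text
time: 2.9
tcp_pos: [0.5959, 0.1238, 0.0558]
eef_rot: [[0.409, 0.912, -0.006], [0.912, -0.409, 0.001], [-0.001, -0.006, -1.0]]
force: [0.0, -0.5, -0.0]
grip_width: 0.999
grip_force: 0.0
t 2.9 tcp [0.5959 0.1238 0.0558] z [-0.006  0.001 -1.   ] turn/pi 0.0046 shift/.2 [ 0.0102 -0.0042 -0.011 ] j [-0.48  0.78  0.41  1.71 -0.43  0.74 -0.28] F [ 0.  -0.5 -0. ]
```

View pics/g.png

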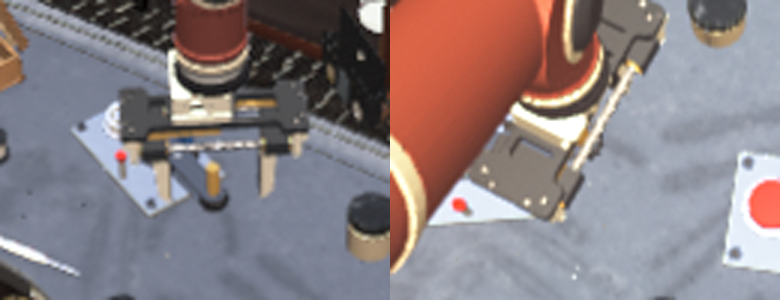

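The post, at (213,180), stands midway between the two fingers at (162,175) and (265,175), so I'll close on it.

```bash
python3 -m creep '[[0.01,0,-0.01,0,0,0,-1],[0.01,0,-0.01,0,0,0,-1],[0.01,0,-0.01,0,0,0,-1],[0.01,0,-0.01,0,0,0,-1],[0.01,0,-0.01,0,0,0,-1],[0.01,0,-0.01,0,0,0,-1],[0.01,0,-0.01,0,0,0,-1],[0.01,0,-0.01,0,0,0,-1],[0.01,0,-0.01,0,0,0,-1],[0.01,0,-0.01,0,0,0,-1]]'
python3 - <<'E'
from h import *
o=get_obs(); R=np.array(o["eef_rot"]); p=np.array(o["tcp_pos"]); V=np.array([.5813,.2344])
need([.596,.126,.058],-25)
r=p[:2]-V; print(np.hypot(*r), np.degrees(np.arctan2(r[1],r[0])))
a0=np.arctan2(r[1],r[0])
y=.132
for a in np.linspace(.1,1.3,13):
    t=-np.pi/2+y-a; q=np.array([*(V+.11*np.array([np.cos(t),np.sin(t)])),.058])
    print(round(a,2),q.round(3),(R.T@(q-p)/.2).round(3))
E
```

```text
time: 3.83
tcp_pos: [0.5991, 0.1225, 0.0606]
eef_rot: [[0.414, 0.91, -0.0], [0.91, -0.414, -0.0], [-0.0, -0.0, -1.0]]
force: [-0.3, -0.2, 0.8]
grip_width: 0.332
grip_force: 0.0
t 3.8333 tcp [0.5991 0.1225 0.0606] z [-0. -0. -1.] turn/pi 0.003 shift/.2 [ 0.0097 -0.0214  0.0128] j [-0.48  0.77  0.41  1.71 -0.42  0.75 -0.29] F [-0.3 -0.2  0.8]
0.1133464335195999 -80.96979935907106
0.1 [0.585 0.124 0.058] [-0.02  -0.069  0.013]
0.2 [0.574 0.125 0.058] [-0.042 -0.12   0.013]
0.3 [0.563 0.126 0.058] [-0.059 -0.172  0.013]
0.4 [0.552 0.128 0.058] [-0.07  -0.226  0.013]
0.5 [0.542 0.132 0.058] [-0.076 -0.28   0.013]
0.6 [0.532 0.136 0.058] [-0.077 -0.335  0.013]
0.7 [0.522 0.142 0.058] [-0.072 -0.39   0.013]
0.8 [0.513 0.148 0.058] [-0.061 -0.444  0.013]
0.9 [0.505 0.155 0.058] [-0.046 -0.497  0.013]
1.0 [0.497 0.163 0.058] [-0.025 -0.548  0.013]
1.1 [0.491 0.172 0.058] [ 0.001 -0.596  0.013]
1.2 [0.485 0.181 0.058] [ 0.032 -0.642  0.013]
1.3 [0.48  0.191 0.058] [ 0.067 -0.684  0.013]
```

```bash
python3 -m creep '[[-0.01,-0.01,0.01,0,0,0,-1],[-0.01,-0.01,0.01,0,0,0,-1],[-0.01,-0.01,0.01,0,0,0,-1],[-0.01,-0.01,0.01,0,0,0,-1],[-0.01,-0.01,0.01,0,0,0,-1],[-0.01,-0.01,0.01,0,0,0,-1]]'
python3 - <<'E'
from h import *
need([.596,.126,.058],-25); print(get_obs()["grip_width"]*93)
E
```

```text
time: 4.33
tcp_pos: [0.5934, 0.1223, 0.058]
eef_rot: [[0.413, 0.911, -0.007], [0.911, -0.413, 0.001], [-0.002, -0.007, -1.0]]
force: [-4.8, 1.5, 2.5]
grip_width: 0.132
grip_force: 29.5
t 4.3333 tcp [0.5934 0.1223 0.058 ] z [-0.007  0.001 -1.   ] turn/pi 0.0033 shift/.2 [0.022  0.0041 0.0001] j [-0.48  0.77  0.41  1.72 -0.43  0.74 -0.28] F [-4.8  1.5  2.5]
12.291643245407737
```

```bash
python3 -m creep '[[-0.026,-0.048,0,0,0,0.017,-1],[-0.048,-0.1,0,0,0,0.033,-1],[-0.065,-0.15,0,0,0,0.05,-1],[-0.076,-0.205,0,0,0,0.067,-1],[-0.082,-0.26,0,0,0,0.083,-1],[-0.083,-0.315,0,0,0,0.1,-1],[-0.078,-0.37,0,0,0,0.117,-1],[-0.067,-0.423,0,0,0,0.133,-1],[-0.052,-0.476,0,0,0,0.15,-1],[-0.031,-0.527,0,0,0,0.167,-1],[-0.005,-0.575,0,0,0,0.18,-1],[-0.005,-0.575,0,0,0,0.18,-1]]'
python3 - <<'E'
from h import *
need([.4846,.1812,.058],-61)
p=get_obs()["tcp_pos"]; print("a",np.pi/2*-1+.132-np.arctan2(p[1]-.2344,p[0]-.5813),np.hypot(p[1]-.2344,p[0]-.5813))
E
```

```text
time: 5.33
tcp_pos: [0.4891, 0.1624, 0.058]
eef_rot: [[0.84, 0.543, -0.003], [0.543, -0.84, -0.009], [-0.008, 0.006, -1.0]]
force: [-1.8, -11.6, -1.9]
grip_width: 0.102
grip_force: 26.4
t 5.3333 tcp [0.4891 0.1624 0.058 ] z [-0.003 -0.009 -1.   ] turn/pi 0.0216 shift/.2 [ 0.0321 -0.0914 -0.0006] j [-0.73  0.71  0.57  1.98 -0.61  0.63 -0.76] F [ -1.8 -11.6  -1.9]
a 1.039326689881999 0.1169808423710943
```

The radius reads 7 mm too large and the opening is small, so the post may be near the pad edge. I'll look before going on.

```bash
python3 - <<'E'
from h import *
s=capture("scene"); t=capture("top")
a=cv2.resize(s["color"][125:205,230:330],None,fx=4,fy=4,interpolation=2); b=cv2.resize(t["color"][150:230,190:290],None,fx=4,fy=4,interpolation=2)
cv2.imwrite("pics/g2.png",np.hstack([a,b])[:,:,::-1])
print(proj(s,[[.4954,.1647,.091],[*get_obs()["tcp_pos"]]])-[230,125])
E
```

```text
[[47.00858664 39.66363483]
 [46.84427111 48.00261634]]
```

View pics/g2.png

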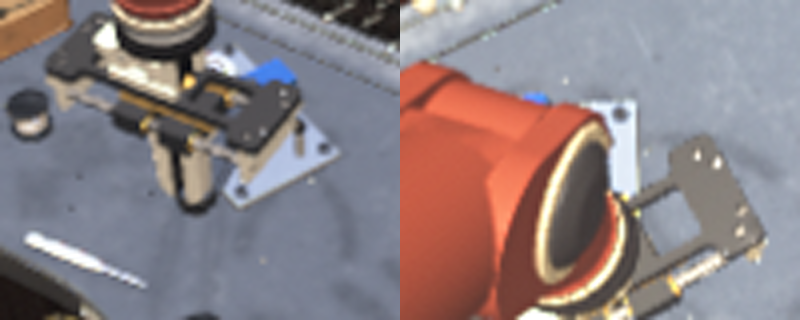

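The cage end, at (195,200) in the left half, is still under the fingers, so the post is held but off-centre. I'll slide the pads inward over the fixed-radius post.

```bash
python3 -m creep '[[0.015,0,0,0,0,0,-1],[0.03,0,0,0,0,0,-1],[0.04,0,0,0,0,0,-1],[0.04,0,0,0,0,0,-1]]'
python3 - <<'E'
from h import *
need([.4846,.1812,.058],-61)
p=get_obs()["tcp_pos"]; print("a",np.pi/2*-1+.132-np.arctan2(p[1]-.2344,p[0]-.5813),np.hypot(p[1]-.2344,p[0]-.5813))
E
```

```text
time: 5.77
tcp_pos: [0.4916, 0.1596, 0.058]
eef_rot: [[0.842, 0.54, -0.014], [0.54, -0.842, -0.016], [-0.02, 0.006, -1.0]]
force: [-11.6, -18.2, 9.6]
grip_width: 0.108
grip_force: 30.4
t 5.7667 tcp [0.4916 0.1596 0.058 ] z [-0.014 -0.016 -1.   ] turn/pi 0.0205 shift/.2 [ 0.029  -0.1097 -0.0014] j [-0.73  0.72  0.57  1.97 -0.6   0.65 -0.77] F [-11.6 -18.2   9.6]
a 1.007910242113545 0.11682318852418436
```

The pads stuck instead of sliding and the arm flexed. I'll ease the grip slightly, with the trailing finger still holding the post against the spring, so the pads can re-centre, then re-close.

```bash
python3 -m creep '[[0,0,0,0,0,0,-0.6],[0,0,0,0,0,0,-0.6],[0,0,0,0,0,0,-0.6],[0,0,0,0,0,0,-0.6]]'
python3 - <<'E'
from h import *
need([.4846,.1812,.058],-61)
p=get_obs()["tcp_pos"]; print("a",np.pi/2*-1+.132-np.arctan2(p[1]-.2344,p[0]-.5813),np.hypot(p[1]-.2344,p[0]-.5813))
E
```

```text
time: 6.1
tcp_pos: [0.4934, 0.1596, 0.0579]
eef_rot: [[0.843, 0.538, -0.009], [0.538, -0.843, -0.016], [-0.016, 0.008, -1.0]]
force: [-8.5, -19.2, 4.2]
grip_width: 0.203
grip_force: 8.9
t 6.1 tcp [0.4934 0.1596 0.0579] z [-0.009 -0.016 -1.   ] turn/pi 0.0198 shift/.2 [ 0.0211 -0.1148 -0.0016] j [-0.73  0.72  0.57  1.97 -0.61  0.65 -0.77] F [ -8.5 -19.2   4.2]
a 0.9976251413042307 0.1154244866532753
```

The force is mostly radial, and the width under 14 mm means the post is wedged at the inboard pad edge. I'll guide the cage gently back towards rest and regrip centred.

```bash
python3 - <<'E'
from h import *
o=get_obs(); R=np.array(o["eef_rot"]); p=np.array(o["tcp_pos"]); V=np.array([.5813,.2344])
f=lambda a:np.array([*(V+.115*np.array([np.cos(-np.pi/2+.132-a),np.sin(-np.pi/2+.132-a)])),.058])
for a in np.arange(.9,-.2,-.1): print(round(a,1),(R.T@(f(a)-f(1.0))/.2).round(3))
E
```

```text
0.9 [0.011 0.057 0.   ]
0.8 [0.027 0.112 0.   ]
0.7 [0.048 0.165 0.001]
0.6 [0.075 0.216 0.001]
0.5 [0.107 0.264 0.   ]
0.4 [0.143 0.308 0.   ]
0.3 [ 0.184  0.349 -0.   ]
0.2 [ 0.228  0.385 -0.001]
0.1 [ 0.276  0.417 -0.001]
0.0 [ 0.327  0.444 -0.002]
-0.1 [ 0.38   0.466 -0.002]
```

```bash
python3 -m creep '[[0.011,0.057,0,0,0,-0.03,-0.6],[0.027,0.112,0,0,0,-0.06,-0.6],[0.048,0.165,0,0,0,-0.09,-0.6],[0.075,0.216,0,0,0,-0.12,-0.6],[0.107,0.264,0,0,0,-0.15,-0.6],[0.143,0.308,0,0,0,-0.18,-0.6],[0.184,0.349,0,0,0,-0.21,-0.6],[0.228,0.385,0,0,0,-0.24,-0.6],[0.276,0.417,0,0,0,-0.27,-0.6],[0.327,0.444,0,0,0,-0.3,-0.6],[0.34,0.45,0,0,0,-0.33,-0.6],[0.34,0.45,0,0,0,-0.35,-0.6]]'
python3 -m creep '[[0,0,0,0,0,0,1],[0,0,0,0,0,0,1],[0,0,0,0,0,0,1],[0,0,0,0,0,0,1],[0,0,0,0,0,0,1],[0,0,0,0,0,0,1],[0,0,0,0,0,0,1],[0,0,0,0,0,0,1]]'
python3 - <<'E'
from h import *
need([.596,.126,.058],7.6)
s=capture("scene"); t=capture("top")
a=cv2.resize(s["color"][125:205,255:355],None,fx=4,fy=4,interpolation=2); b=cv2.resize(t["color"][150:230,200:300],None,fx=4,fy=4,interpolation=2)
cv2.imwrite("pics/g3.png",np.hstack([a,b])[:,:,::-1])
E
```

```text
time: 7.1
tcp_pos: [0.5995, 0.132, 0.058]
eef_rot: [[-0.11, 0.994, -0.012], [0.994, 0.11, -0.003], [-0.001, -0.012, -1.0]]
force: [-9.0, -1.5, 6.9]
grip_width: 0.205
grip_force: 4.6
time: 7.77
tcp_pos: [0.6044, 0.1346, 0.0587]
eef_rot: [[-0.107, 0.994, 0.0], [0.994, 0.107, -0.0], [-0.0, 0.0, -1.0]]
force: [-0.2, 0.2, -0.0]
grip_width: 0.728
grip_force: 0.0
t 7.7667 tcp [0.6044 0.1346 0.0587] z [ 0. -0. -1.] turn/pi -0.008 shift/.2 [-0.0381 -0.0464  0.0033] j [-0.41  0.76  0.26  1.68 -0.27  0.73  0.09] F [-0.2  0.2 -0. ]
```

View pics/g3.png

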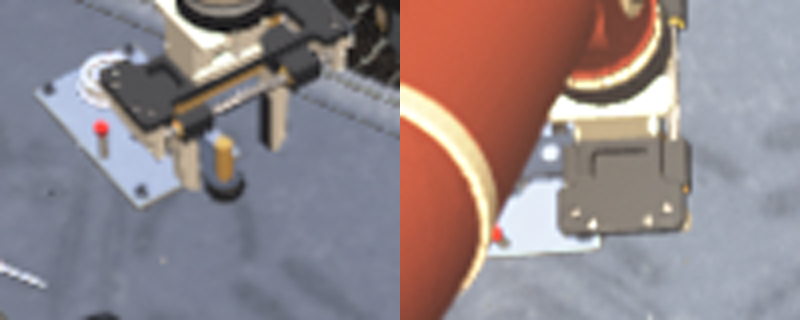

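The post at (224,145) is back at rest between the fingers at (190,165) and (272,120). I'll measure its axis in the scene view.

```bash
python3 - <<'E'
from h import *
import pickle
d=pickle.load(open("d.pkl","rb")); s=capture("scene"); 
o=get_obs(); print("tcp px",proj(s,[o["tcp_pos"]]))
for c in(d["scene"],s):
    h=cv2.cvtColor(c["color"],cv2.COLOR_RGB2HSV)[155:175,304:318]
    m=cv2.inRange(h,(12,110,70),(30,255,255)); ys,xs=np.nonzero(m); print(xs.min()+304,xs.max()+304,ys.min()+155,ys.max()+155,(xs.mean()+304).round(2),(ys.mean()+155).round(2), ray(c,(xs.mean()+304,ys.mean()+155),.071).round(4))
    print(m//255)
t=d["top"]; h=cv2.cvtColor(t["color"],cv2.COLOR_RGB2HSV)[175:195,255:275]; m=cv2.inRange(h,(12,110,70),(30,255,255)); ys,xs=np.nonzero(m); print("top",xs.min()+255,xs.max()+255,ys.min()+175,ys.max()+175,(xs.mean()+255),(ys.mean()+175),ray(t,(xs.mean()+255,ys.mean()+175),.075)); print(m//255)
E
```

```text
tcp px [[312.36128893 165.69490871]]
309 312 160 169 310.54 164.4 [0.5967 0.1319 0.071 ]
[[0 0 0 0 0 0 0 0 0 0 0 0 0 0]
 [0 0 0 0 0 0 0 0 0 0 0 0 0 0]
 [0 0 0 0 0 0 0 0 0 0 0 0 0 0]
 [0 0 0 0 0 0 0 0 0 0 0 0 0 0]
 [0 0 0 0 0 0 0 0 0 0 0 0 0 0]
 [0 0 0 0 0 0 1 1 0 0 0 0 0 0]
 [0 0 0 0 0 1 1 1 1 0 0 0 0 0]
 [0 0 0 0 0 1 1 1 1 0 0 0 0 0]
 [0 0 0 0 0 1 1 1 1 0 0 0 0 0]
 [0 0 0 0 0 1 1 1 1 0 0 0 0 0]
 [0 0 0 0 0 1 1 1 1 0 0 0 0 0]
 [0 0 0 0 0 1 1 1 1 0 0 0 0 0]
 [0 0 0 0 0 1 1 1 1 0 0 0 0 0]
 [0 0 0 0 0 0 1 1 1 0 0 0 0 0]
 [0 0 0 0 0 0 1 1 0 0 0 0 0 0]
 [0 0 0 0 0 0 0 0 0 0 0 0 0 0]
 [0 0 0 0 0 0 0 0 0 0 0 0 0 0]
 [0 0 0 0 0 0 0 0 0 0 0 0 0 0]
 [0 0 0 0 0 0 0 0 0 0 0 0 0 0]
 [0 0 0 0 0 0 0 0 0 0 0 0 0 0]]
309 312 160 169 310.54 164.4 [0.5967 0.1319 0.071 ]
[[0 0 0 0 0 0 0 0 0 0 0 0 0 0]
 [0 0 0 0 0 0 0 0 0 0 0 0 0 0]
 [0 0 0 0 0 0 0 0 0 0 0 0 0 0]
 [0 0 0 0 0 0 0 0 0 0 0 0 0 0]
 [0 0 0 0 0 0 0 0 0 0 0 0 0 0]
 [0 0 0 0 0 0 1 1 0 0 0 0 0 0]
 [0 0 0 0 0 1 1 1 1 0 0 0 0 0]
 [0 0 0 0 0 1 1 1 1 0 0 0 0 0]
 [0 0 0 0 0 1 1 1 1 0 0 0 0 0]
 [0 0 0 0 0 1 1 1 1 0 0 0 0 0]
 [0 0 0 0 0 1 1 1 1 0 0 0 0 
[... 534 characters left out ...]
 0 0 0 0 0]
 [0 0 0 0 0 0 0 0 0 0 0 0 0 0 0 0 0 0 0 0]
 [0 0 0 0 0 0 1 1 1 0 0 0 0 0 0 0 0 0 0 0]
 [0 0 0 0 0 1 1 1 1 1 0 0 0 0 0 0 0 0 0 0]
 [0 0 0 0 0 1 1 1 1 1 0 0 0 0 0 0 0 0 0 0]
 [0 0 0 0 0 1 1 1 1 1 1 0 0 0 0 0 0 0 0 0]
 [0 0 0 0 0 1 1 1 1 1 1 0 0 0 0 0 0 0 0 0]
 [0 0 0 0 0 0 1 1 1 1 1 0 0 0 0 0 0 0 0 0]
 [0 0 0 0 0 0 0 1 1 1 1 1 0 0 0 0 0 0 0 0]
 [0 0 0 0 0 0 0 1 1 1 1 0 0 0 0 0 0 0 0 0]
 [0 0 0 0 0 0 0 0 0 0 0 0 0 0 0 0 0 0 0 0]
 [0 0 0 0 0 0 0 0 0 0 0 0 0 0 0 0 0 0 0 0]
 [0 0 0 0 0 0 0 0 0 0 0 0 0 0 0 0 0 0 0 0]
 [0 0 0 0 0 0 0 0 0 0 0 0 0 0 0 0 0 0 0 0]
 [0 0 0 0 0 0 0 0 0 0 0 0 0 0 0 0 0 0 0 0]
 [0 0 0 0 0 0 0 0 0 0 0 0 0 0 0 0 0 0 0 0]
 [0 0 0 0 0 0 0 0 0 0 0 0 0 0 0 0 0 0 0 0]]
```

Both views together put the post at about (0.597, 0.131). I'll regrip centred there, with the closing line tangential.

```bash
python3 -m creep '[[-0.014,-0.039,0,0,0,-0.008,0.3],[-0.014,-0.039,0,0,0,-0.008,-0.2],[-0.014,-0.039,0,0,0,-0.008,-1],[-0.014,-0.039,0,0,0,-0.008,-1],[-0.014,-0.039,0,0,0,-0.008,-1],[-0.014,-0.039,0,0,0,-0.008,-1],[-0.014,-0.039,0,0,0,-0.008,-1],[-0.014,-0.039,0,0,0,-0.008,-1],[-0.014,-0.039,0,0,0,-0.008,-1],[-0.014,-0.039,0,0,0,-0.008,-1],[-0.014,-0.039,0,0,0,-0.008,-1],[-0.014,-0.039,0,0,0,-0.008,-1]]'
python3 - <<'E'
from h import *
need([.597,.131,.058],7.6)
print(get_obs()["grip_width"]*93)
R=np.array(get_obs()["eef_rot"]); 
f=lambda a:.11*np.array([np.cos(-np.pi/2+.132-a),np.sin(-np.pi/2+.132-a),0])
for a in np.arange(.1,1.35,.1): print(round(a,1),(R.T@(f(a)-f(0))/.2).round(3)[:2],round(a/np.pi,3))
E
```

```text
time: 8.92
tcp_pos: [0.597, 0.1308, 0.0586]
eef_rot: [[-0.132, 0.991, 0.0], [0.991, 0.132, -0.0], [-0.0, 0.0, -1.0]]
force: [0.2, 0.2, -0.7]
grip_width: 0.142
grip_force: 30.0
t 8.9167 tcp [0.597  0.1308 0.0586] z [ 0. -0. -1.] turn/pi -0.0001 shift/.2 [0.0009 0.0003 0.0032] j [-0.4   0.75  0.25  1.71 -0.27  0.71  0.12] F [ 0.2  0.2 -0.7]
13.216209080130318
0.1 [ 0.003 -0.055] 0.032
0.2 [ 0.011 -0.109] 0.064
0.3 [ 0.025 -0.163] 0.095
0.4 [ 0.043 -0.214] 0.127
0.5 [ 0.067 -0.264] 0.159
0.6 [ 0.096 -0.311] 0.191
0.7 [ 0.129 -0.354] 0.223
0.8 [ 0.167 -0.394] 0.255
0.9 [ 0.208 -0.431] 0.286
1.0 [ 0.253 -0.463] 0.318
1.1 [ 0.301 -0.49 ] 0.35
1.2 [ 0.351 -0.512] 0.382
1.3 [ 0.403 -0.53 ] 0.414
```

```bash
python3 -m creep '[[0.003,-0.055,0,0,0,0.032,-1],[0.011,-0.109,0,0,0,0.064,-1],[0.025,-0.163,0,0,0,0.095,-1],[0.043,-0.214,0,0,0,0.127,-1],[0.067,-0.264,0,0,0,0.159,-1],[0.096,-0.311,0,0,0,0.191,-1],[0.129,-0.354,0,0,0,0.223,-1],[0.167,-0.394,0,0,0,0.255,-1],[0.208,-0.431,0,0,0,0.286,-1],[0.253,-0.463,0,0,0,0.318,-1],[0.301,-0.49,0,0,0,0.35,-1],[0.301,-0.49,0,0,0,0.35,-1]]'
cat >> h.py <<'E'
def ang():
    o=get_obs(); p=np.array(o["tcp_pos"])[:2]-np.array([.5825,.240]); R=np.array(o["eef_rot"]); f=np.array(o["force"])
    a=-np.pi/2+.132-np.arctan2(p[1],p[0]); r=p/np.hypot(*p); tb=np.array([-r[1],r[0]])
    print("a",a.round(3),"r",np.hypot(*p).round(4),"w",o["grip_width"]*93,"Frad",r@f[:2],"Ftan back",tb@f[:2],"tool y deg",np.degrees(np.arctan2(R[1,1],R[0,1])),"wt",np.round(o["wrist_torque"],2))
E
python3 -c "
from h import *
ang()"
```

```text
time: 9.92
tcp_pos: [0.4927, 0.1768, 0.0587]
eef_rot: [[0.824, 0.567, 0.004], [0.567, -0.824, -0.003], [0.001, 0.005, -1.0]]
force: [4.1, -5.5, -5.8]
grip_width: 0.143
grip_force: 30.0
a 1.089 r 0.1098 w 13.26348745595263 Frad -0.226716953431793 Ftan back 6.843650954270602 tool y deg -55.44276640569205 wt [-1.01 -0.78  0.07]
```

The grip is centred at radius 0.110 with no radial force, and the cage is near 1.09 rad. Now slowly to the stop.

```bash
python3 -m creep '[[0.001,-0.02,0,0,0,0.012,-1],[0.002,-0.04,0,0,0,0.023,-1],[0.004,-0.055,0,0,0,0.032,-1],[0.005,-0.068,0,0,0,0.035,-1],[0.006,-0.075,0,0,0,0.037,-1],[0.006,-0.075,0,0,0,0.037,-1],[0.006,-0.075,0,0,0,0.037,-1]]'
python3 -c "
from h import *
ang()"
```

```text
time: 10.5
tcp_pos: [0.4865, 0.1869, 0.0587]
eef_rot: [[0.884, 0.468, 0.004], [0.468, -0.884, -0.005], [0.002, 0.006, -1.0]]
force: [4.2, -5.3, -3.9]
grip_width: 0.147
grip_force: 30.0
a 1.198 r 0.1097 w 13.696292866631952 Frad -1.072076052130086 Ftan back 6.681918106570263 tool y deg -62.09851080668441 wt [-1.16 -0.64  0.1 ]
```

```bash
python3 -m creep '[[0,-0.01,0,0,0,0.003,-1],[0,-0.02,0,0,0,0.005,-1],[0.001,-0.03,0,0,0,0.005,-1],[0.001,-0.03,0,0,0,0.005,-1],[0.001,-0.03,0,0,0,0.005,-1],[0.001,-0.03,0,0,0,0.005,-1]]'
python3 -c "
from h import *
ang()"
```

```text
time: 11.0
tcp_pos: [0.4863, 0.1872, 0.0587]
eef_rot: [[0.893, 0.451, 0.01], [0.451, -0.892, -0.012], [0.003, 0.015, -1.0]]
force: [8.3, -13.8, -8.5]
grip_width: 0.145
grip_force: 30.0
a 1.201 r 0.1097 w 13.525817812205762 Frad -0.6493130244201881 Ftan back 16.12022435692558 tool y deg -63.19581263114943 wt [-2.53 -1.22  0.25]
```

The cage is against its stop: 6 mm commanded moved it only 0.3 mm, and the force rose to 16 N. One check picture.

```bash
python3 - <<'E'
from h import *
s=capture("scene"); ang()
cv2.imwrite("pics/f.png",cv2.resize(s["color"][110:310,215:465],None,fx=3,fy=3,interpolation=2)[:,:,::-1])
E
```

```text
a 1.201 r 0.1097 w 13.504589604261193 Frad -0.4520379854345962 Ftan back 15.419956060410632 tool y deg -63.19629812551538 wt [-2.52 -1.27  0.23]
```

View pics/f.png

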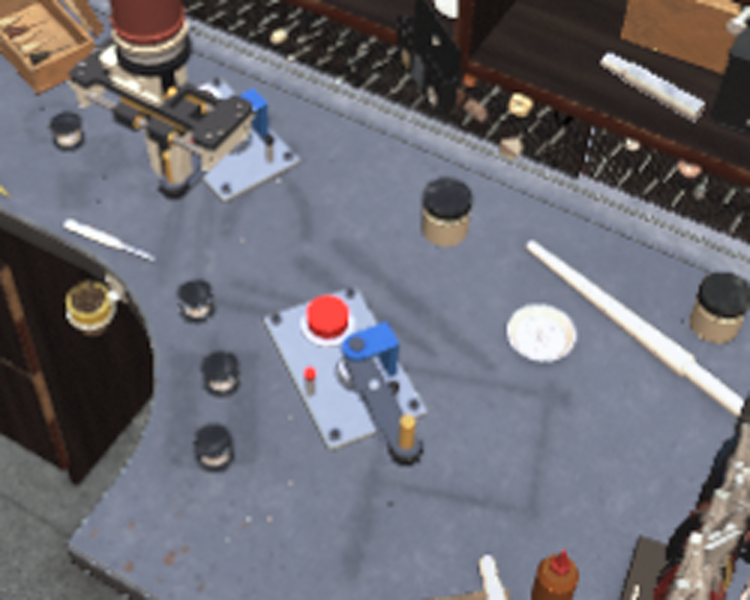

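The left cage post is held at (173,180) against its stop. The right arm is at rest, the cap is in place at (328,315), and the spools, jar and bottle are undisturbed.

```bash
python3 -c "
from plant import job_done
print(job_done())"
```

```text
the job is handed in; nothing more can be done
None
```

The left tensioner (the one with the bearing) is wound against its stop at about 1.20 rad and still held by the fingers; the job was handed in at about 11 s, and nothing else looked disturbed in the last picture, though the gripper hid the bearing. The first grip was off-centre, so I guided the cage back to rest and regripped before the final wind.

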